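Seat a tube stopper with the guarded bench press

TASK

One of the two rams of the stoppering press on the lab bench has a tube with a raised stopper under it: reach down through the guard window over that ram's lever, without touching the guard frame, and press the lever down to its stop. Hold it there for about two seconds so that the stopper is fully home, then let the lever come back up and draw the hand out of the window. Do not press the other lever, do not touch the rams, the tube or its block, and leave the bottle, beaker and tube rack standing where they are.

Things in the scene. Friction and masses are not known exactly. Their poses are not given: they have to be found in the camera images.
- press: Twin stoppering press, fixed to the bench: grey base plate 320 x 240 x 8 mm under a white housing. Origin at bench height (0), midway between the two stations; x points from the guard hood (robot side) to the rams, y to the left station, z up; turned up to 0.4 rad either way about z. The stations are alike, at y = +55 mm (left) and -55 mm (right).
- frame: White press frame, not to be touched; origin and axes as the press. Guard hood x -130 to +30 mm, y -120 to +120 mm, walled in front and at the sides; top plate 6 mm thick, upper face 115 mm above the bench, the highest part. Two open windows in it, each 80 x 80 mm, centred at x = -60, y = +55 and -55 mm, 30 mm of plate between. Behind the hood a column of equal height, x = 30 to 75 mm.
- pad_left (a point): Middle of the upper face of the left lever's pad (grey plastic, flat, 32 x 34 mm), centred in its window. Raised, the pad's face is 15 mm below the guard's upper face, 100 mm above the bench; pressed to the stop it is 22 mm lower (and moves 4 mm or less sideways). There is 54 mm of free height under the pressed pad.
- pad_right (a point): The same on the right lever.
- lever_left (a joint): Left lever, an aluminium bar hinged at the column, hinge 100 mm from the pad's middle along x. 0 = up, 0.22 rad = pressed down to its stop. Sprung: it comes back up by itself when released. The press needs about 2.5 N on the pad at first, and 6 N (empty station) or 10 N (station with tube) near the stop.
- lever_right (a joint): The same for the right lever.
- ram_left: Left ram: aluminium arm 14 mm wide behind the column with a steel pin 12 mm thick pointing down. Origin at the middle of the pin's lower face, at x = 145 mm, y = +55 mm of the press, 89.5 mm above the bench when up. Geared to the left lever: goes 11 mm down when that lever is at its stop. Do not touch.
- ram_right: The same on the right (y = -55 mm), geared to the right lever. Do not touch.
- holder: White plastic block 50 x 50 x 30 mm with an upright glass tube 16 mm thick, fixed under one of the two rams (it varies which), at x = 145 mm, y = +55 or -55 mm of the press; under the other ram lies only a flat 4 mm steel plate. Origin at the middle of the block's underside, 8 mm above the bench. Tube rim 60 mm above the origin. Do not touch.
- stopper (a joint): How far the dark rubber stopper (18 mm thick) has been pushed down into the tube, in m: 0 to 0.0015 at the start (raised, its flange about 10 mm above the rim), about 0.0095 when fully home. It stays where it is pushed.
- stopper_top (a point): Middle of the stopper's upper face; at the start about 88 mm above the bench, 0 to 3 mm under the ram's pin.
- bottle: Loose amber bottle, 52 mm thick, 120 mm tall, standing 200 to 230 mm left of the press's middle. Origin at the middle of its underside. Leave alone.
- beaker: Loose white beaker, 64 mm wide, 80 mm tall, standing 190 to 220 mm right of the press's middle, next to the column. Origin at the middle of its underside. Leave alone.
- rack: Loose blue tube block 100 x 50 x 40 mm with six capped tubes, 87 mm tall in all, standing 190 to 215 mm right of the press's middle, next to the hood. Origin at the middle of its underside. Leave alone.

How it is judged:
By the outcome, as a careful person would: the job done as asked, in the order asked, and still so for the second after the job is handed in, with the robot touching nothing.
It also fails if it takes over 35 s, if anything falls off the work surface, if the arm or the gripper's body presses on something with over 40 N, if the wrist force passes 120 N, or if a joint passes its speed limit or range.

ROBOT

A 6-joint arm with a two-finger parallel gripper is mounted at the origin on the work surface. World frame = base frame: x ahead of the robot, y to its left, z up, the work surface at z = 0. Lengths are in m, angles in degrees, forces in N, time in s.
With the tool pointing down it reaches from about 0.3 to 0.875 m from the base axis. Payload 4.2 kg.
Tool frame: the origin (TCP) lies at the very end of the fingers, on their centre line; the grasp point (between the pads) lies 19 mm behind it; z points along the fingers, x is the direction in which the jaws open and shut, and the axes are right-handed (so a half turn about z gives the same grasp; the last joint's range is limited). The gripper opens to 85 mm and grips with 20 to 120 N. Pads are 22 mm wide; open, the fingers measure 114 mm over their backs; the gripper's body (76 mm by 85 mm) begins 54 mm behind the grasp point. The pads swing forward as they close: fully open they stand 13 mm farther back than shut.
Start: joints at [66.578, 18.312, 89.639, -0, 72.044, -1.146], TCP at [0.218, 0.532, 0.202] pointing down, gripper open.
Joint ranges: [-177.97, 177.97], [-48.28, 115.42], [12.27, 149.76], [-77.06, 257.06], [2.81, 150.46], [-146.56, 146.56]. Speed limits (degrees/s): [147.25, 147.25, 180, 180, 180, 180].

INTERFACE

Orientations are given as a 3x3 rotation matrix whose columns are the frame's x, y, z axes.
In Python, from plant import manip gives the robot as it stands.
- The arm moves only by the tool move_arm, never from a script. Its argument "series" is a list of rows, each an object with "delta_pos": the shift along the tool's x, y, z in mm, a list of three; "angular": the turn, a rotation vector about the tool's x, y, z in rad, a list of three; "grip": the closure, from 0 (fully open) to 1 (shut). A call has exactly 5 rows; each row is the pose to reach, as a shift and turn from the pose commanded when the call began, along the tool's axes at that moment; what a row does not reach only later rows make up. A row lasts 1/8 s, in which the tool goes at most 62.5 mm and 10.7 degrees, less where a joint would pass 70% of its speed; a pose out of reach is approached as far as the arm can. A call with a gripper value outside its range is refused whole. The fingers move at their own pace and stop on an object; the grip force is fixed at half the most. Time passes only in rows, so rows that repeat a pose let the fingers close, or fill a call up. It gives the time, the measured TCP pose, the force and the opening at its end, in the units of the state.
- manip.read_state(): the state, without advancing time (a new reading comes with each control period).
- manip.get_image(name): name is "scene" or "top"; returns a dict with "frame" (400x640x3 uint8, blue, green, red), "fx", "fy", "cx", "cy" (pixels), "R" (3x3) and "t" (3): a world point X has camera coordinates R X + t. Camera axes: x right, y down, z forward; pixel columns grow to the right and rows downward; lengths in m; the calibration is good to about 2 mm. A picture is of the moment at which its call begins. There is no depth.
- manip.job_done(): hands the job in, once; it reports no verdict.
The state is a dict: "t": time; "joint_positions": joint angles; "dq": joint speeds; "effort": joint torques, N m; "eef_pos": TCP position; "eef_rot": TCP orientation; "ft_force": force on the tool from outside, world axes, zero at the start; "torque": the same for the moment, N m; "opening": finger opening in m.
Only numpy, scipy, OpenCV 4.12 (cv2) and the standard library are available. Lean on these libraries where they do the work, as an engineer would, in place of code of your own. Each camera call takes 0.05 s, during which the arm holds its last target.

## Working session

There is one attempt and no reset: what is moved stays moved. The work goes in short steps, Python scripts to look and compute and a tool call to move; the robot and the scene stay as the last step left them, time stands still between calls to the robot, and variables do not carry over. Pictures are saved under pics/ and viewed, and the job is handed in when it is done.

Besides the shell and the picture viewer there is one more tool, called after "Request:" as name(argument=value, ...), one argument or row to a line, values as JSON. move_arm: Moves the arm, as the interface text tells. Its arguments: {"type":"object","properties":{"series":{"type":"array","items":{"type":"object","properties":{"delta_pos":{"type":"array","items":{"type":"number"}},"angular":{"type":"array","items":{"type":"number"}},"grip":{"type":"number"}}}}},"required":["series"]}

```bash
mkdir -p pics; ls; python3 - <<'E'
from plant import manip
import cv2
s=manip.read_state(); print({k:s[k] for k in ['t','eef_pos','eef_rot','ft_force','opening']})
for n in ['scene','top']:
    d=manip.get_image(n); cv2.imwrite(f'pics/{n}0.png',d['frame']); print(n,d['fx'],d['fy'],d['cx'],d['cy'],d['R'],d['t'])
E
```

```text
pics
{'t': 0.0, 'eef_pos': array([0.21776984, 0.53158259, 0.20108316]), 'eef_rot': array([[ 3.79098221e-01,  9.25356185e-01, -6.85990386e-04],
       [ 9.25354741e-01, -3.79098841e-01, -1.63444569e-03],
       [-1.77250259e-03, -1.51690051e-05, -9.99998429e-01]]), 'ft_force': array([-0.41221836, -0.14451102,  0.10663402]), 'opening': 0.08573668161426072}
scene 428.60693616598013 428.60693616598013 315.0488460026957 207.22403652509442 [[-0.6926528   0.72126561  0.00282974]
 [ 0.5224354   0.50440744 -0.6874841 ]
 [-0.49728598 -0.47470944 -0.72619392]] [ 0.37157688 -0.29712714  1.34570749]
top 367.53562675987314 367.53562675987314 317.20440097117074 199.65357460990893 [[ 0.00883483 -0.99994661 -0.00535884]
 [-0.9950102  -0.00825836 -0.09943088]
 [ 0.09938132  0.00621056 -0.99503004]] [0.06209593 0.61365717 0.81872705]
```

View pics/scene0.png

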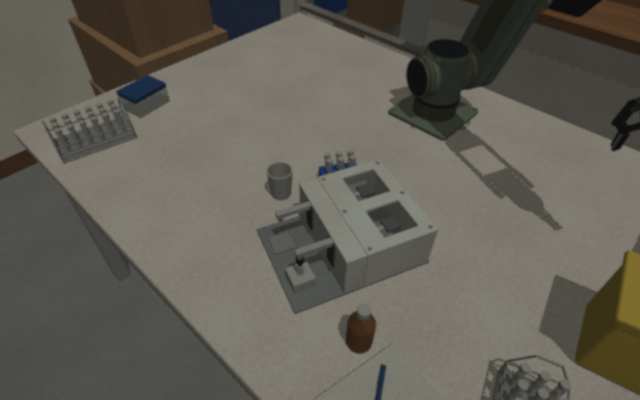

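View pics/top0.png

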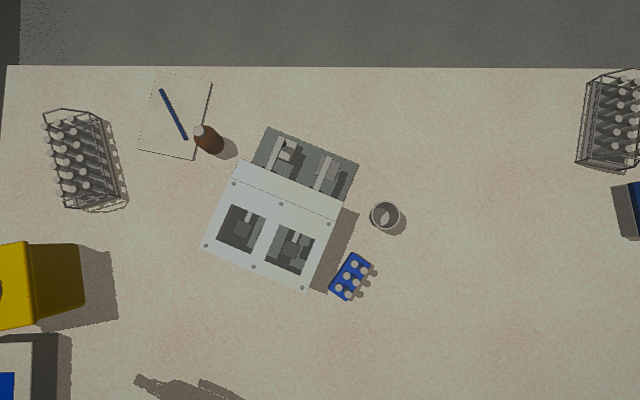

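The tube with the stopper is on the left station, the bottle side: scene (300,270), top (288,150). I'll zoom in to pick corners.

```bash
python3 - <<'E'
import cv2
a=cv2.imread('pics/top0.png')[120:300,190:370]
cv2.imwrite('pics/topz.png',cv2.convertScaleAbs(cv2.resize(a,(600,600),interpolation=cv2.INTER_CUBIC),alpha=1.3))
a=cv2.imread('pics/scene0.png')[150:320,250:450]
cv2.imwrite('pics/scenez.png',cv2.convertScaleAbs(cv2.resize(a,(700,595),interpolation=cv2.INTER_CUBIC),alpha=1.3))
E
```

```text
(no output)
```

View pics/topz.png

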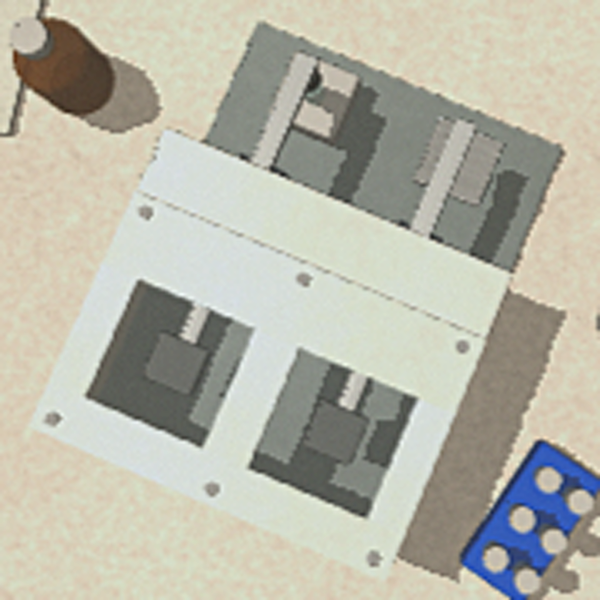

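View pics/scenez.png

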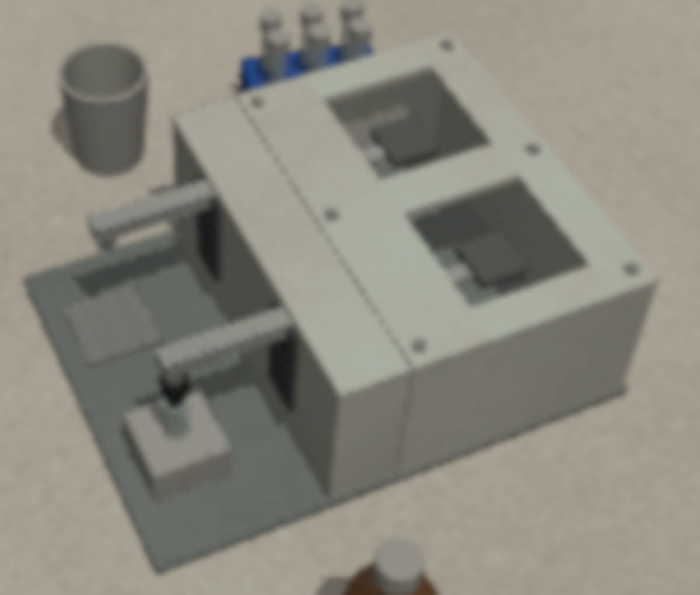

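```bash
cat > h.py <<'E'
import numpy as np,cv2
from plant import manip
from scipy.optimize import least_squares
def proj(d,X):
    return cv2.projectPoints(np.asarray(X,float).reshape(-1,1,3),cv2.Rodrigues(d['R'])[0],d['t'],np.array([[d['fx'],0,d['cx']],[0,d['fy'],d['cy']],[0,0,1]]),None)[0][:,0]
def T(p,X):
    c,s=np.cos(p[2]),np.sin(p[2]); X=np.asarray(X,float)
    return X@np.array([[c,-s,0],[s,c,0],[0,0,1]]).T+[p[0],p[1],0]
E
python3 - <<'E'
from h import *
z=.115
M=[(-.02,.095),(-.02,.015),(-.1,.015),(-.1,.095),(-.02,-.015),(-.02,-.095),(-.1,-.095),(-.1,-.015),(.075,.12),(.075,-.12),(-.13,.12),(-.13,-.12)]
M=np.array([(a,b,z) for a,b in M])
tp=np.array([(135,281),(254,328),(205,447),(87,398),(300,348),(417,397),(369,517),(249,467),(165,130),(513,273),(32,430),(388,578)])
tp=(tp+.5)/(600/180)-.5+[190,120]
sc=np.array([(474,306),(407,214),(520,178),(587,265),(382,179),(327,99),(433,68),(490,143),(338,393),(175,120),(657,283),(448,36)])
sc=(sc+.5)/3.5-.5+[250,150]
dt=manip.get_image('top');ds=manip.get_image('scene')
ft=lambda p:(proj(dt,T(p,M))-tp).ravel()
fs=lambda p:(proj(ds,T(p,M))-sc).ravel()
for n,f in [('top',ft),('scene',fs),('both',lambda p:np.r_[ft(p),fs(p)])]:
    r=least_squares(f,[.55,0,-.35]); p=r.x
    print(n,p.round(4),'rms',np.sqrt(np.mean(r.fun**2)).round(2),np.abs(r.fun).max().round(2))
print('padL',T(p,[[-.06,.055,.1]]))
P=T(p,[[-.06,.055,.1],[-.06,-.055,.1]]);print('proj pads top',(proj(dt,P)-[190,120])*3.333,'scene',(proj(ds,P)-[250,150])*3.5)
print(np.linalg.norm(P[0,:2]))
print('block',(proj(dt,T(p,[[.145,.055,.038]]))-[190,120])*3.333,(proj(ds,T(p,[[.145,.055,.038]]))-[250,150])*3.5)
E
```

```text
top [ 0.5779  0.1506 -0.3822] rms 0.51 1.01
scene [ 0.5792  0.152  -0.394 ] rms 0.82 1.45
both [ 0.5783  0.1511 -0.3872] rms 0.8 1.59
padL [[0.54350881 0.22467946 0.1       ]]
proj pads top [[173.62983648 362.04768402]
 [333.5581379  429.74839524]] scene [[491.23732428 252.85106478]
 [402.92731147 135.5092865 ]]
0.5881179178191275
block [[310.90841092  92.05217875]] [[176.66546983 428.05201636]]
```

Request:
move_arm(
  series=[
    {"delta_pos":[-16,42,0],"angular":[0,0,0],"grip":1},
    {"delta_pos":[-32,84,0],"angular":[0,0,0],"grip":1},
    {"delta_pos":[-48,126,0],"angular":[0,0,0],"grip":1},
    {"delta_pos":[-64,168,0],"angular":[0,0,0],"grip":1},
    {"delta_pos":[-80,210,0],"angular":[0,0,0],"grip":1},
  ],
)

```text
t: 0.82
eef_pos: [0.3828, 0.3773, 0.2018]
eef_rot: [[0.379, 0.925, -0.0], [0.925, -0.379, -0.0], [-0.0, -0.0, -1.0]]
ft_force: [0.5, 0.5, 0.2]
opening: -0.0002
```

Request:
move_arm(
  series=[
    {"delta_pos":[-16,42,0],"angular":[0,0,0],"grip":1},
    {"delta_pos":[-32,84,0],"angular":[0,0,0],"grip":1},
    {"delta_pos":[-48,126,0],"angular":[0,0,0],"grip":1},
    {"delta_pos":[-64,168,0],"angular":[0,0,0],"grip":1},
    {"delta_pos":[-80,208,0],"angular":[0,0,0],"grip":1},
  ],
)

```text
t: 1.45
eef_pos: [0.545, 0.2244, 0.2017]
eef_rot: [[0.379, 0.925, -0.0], [0.925, -0.379, 0.0], [-0.0, -0.0, -1.0]]
ft_force: [-0.3, 0.6, 0.2]
opening: 0.0
```

```bash
python3 - <<'E'
from h import *
s=manip.read_state();p=[.5783,.1511,-.3872]
R=s['eef_rot'];e=s['eef_pos'];pad=T(p,[[-.06,.055,.1]])[0]
print(s['t'],e,R.round(4),s['opening'],s['ft_force'],'tool delta mm',R.T@(pad-e)*1e3,s['dq'])
for n in ['scene','top']:
    d=manip.get_image(n); q=proj(d,[e])[0];print(n,q)
    x,y=(int(v) for v in q); 
    a=d['frame'][max(0,y-90):y+90,max(0,x-100):x+100]
    cv2.imwrite(f'pics/{n}1.png',cv2.convertScaleAbs(cv2.resize(a,None,fx=3.3,fy=3.3,interpolation=cv2.INTER_CUBIC),alpha=1.4))
E
```

```text
1.45 [0.54503577 0.22439411 0.20171889] [[ 3.793e-01  9.253e-01 -2.000e-04]
 [ 9.253e-01 -3.793e-01  1.000e-04]
 [-0.000e+00 -2.000e-04 -1.000e+00]] 3.2162856535487422e-06 [-0.34668821  0.6009786   0.21702686] tool delta mm [ -0.30613208  -1.49777984 101.71926506] [-31.14352598  11.58517766 -17.22930277   0.17765991   5.51850316
 -31.00641033]
scene [396.67170679 187.46780582]
top [230.69014912 226.62562584]
```

Request:
move_arm(
  series=[
    {"delta_pos":[0,-1,16],"angular":[0,0,0],"grip":1},
    {"delta_pos":[0,-1,33],"angular":[0,0,0],"grip":1},
    {"delta_pos":[0,-1,50],"angular":[0,0,0],"grip":1},
    {"delta_pos":[0,-1,70],"angular":[0,0,0],"grip":1},
    {"delta_pos":[0,-1,76],"angular":[0,0,0],"grip":1},
  ],
)

```text
t: 2.17
eef_pos: [0.5409, 0.2265, 0.1238]
eef_rot: [[0.377, 0.926, -0.004], [0.926, -0.377, -0.001], [-0.003, -0.003, -1.0]]
ft_force: [-0.1, -0.4, -0.1]
opening: -0.0003
```

```bash
python3 - <<'E'
from h import *
s=manip.read_state();p=[.5783,.1511,-.3872]
R=s['eef_rot'];e=s['eef_pos'];pad=T(p,[[-.06,.055,.1]])[0]
print(s['t'],e,s['opening'],s['ft_force'],'tool delta mm',R.T@(pad-e)*1e3,s['dq'])
for n in ['scene','top']:
    d=manip.get_image(n); q=proj(d,[e])[0];
    x,y=(int(v) for v in q); o=np.array([max(0,x-100),max(0,y-90)])
    a=d['frame'][o[1]:y+90,o[0]:x+100]
    print(n,(q-o)*3.3)
    cv2.imwrite(f'pics/{n}2.png',cv2.convertScaleAbs(cv2.resize(a,None,fx=3.3,fy=3.3,interpolation=cv2.INTER_CUBIC),alpha=1.4))
E
```

```text
2.175 [0.54085241 0.22651025 0.12378367] -0.0002546068044398473 [-0.06490707 -0.38736941 -0.12602817] tool delta mm [-0.62500609  3.22852591 23.77486784] [-0.12831564  1.58908302  1.67352174 -0.04050918 -5.73905514 -0.10742651]
scene [331.21180268 298.10320565]
top [332.4121779  299.23433109]
```

View pics/scene2.png

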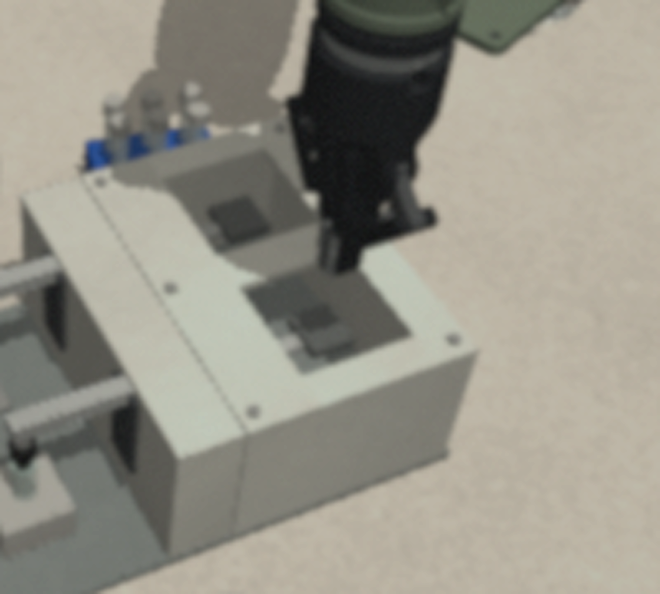

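View pics/top2.png

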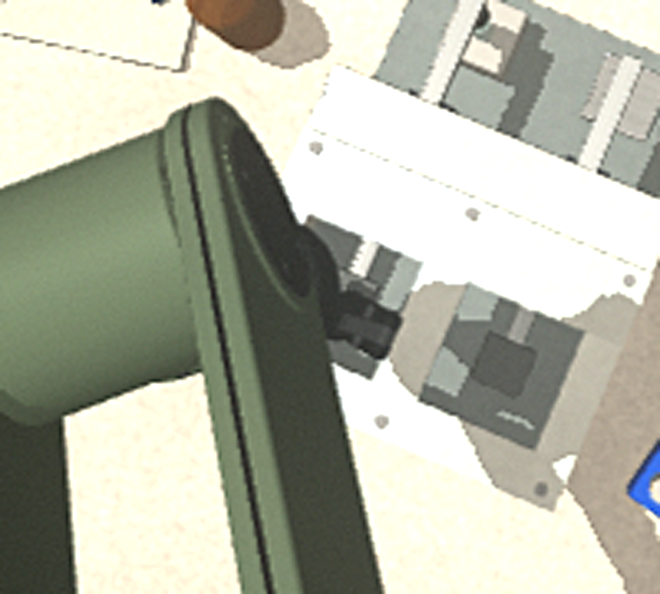

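```bash
python3 - <<'E'
from h import *
s=manip.read_state();e=s['eef_pos'];print(e,s['t'])
d=manip.get_image('scene');f=d['frame'];cv2.imwrite('pics/scene3full.png',f)
q=proj(d,[e,e+[0,0,.073]]);print(q)
x0,y0=340,100
a=f[y0:y0+100,x0:x0+120];a=cv2.resize(a,None,fx=6,fy=6,interpolation=cv2.INTER_NEAREST)
a=(255*(a/255.)**.45).astype(np.uint8)
for v in q: cv2.circle(a,tuple(int(k) for k in (v-[x0,y0]+.5)*6),4,(0,0,255),1)
cv2.imwrite('pics/scene3.png',a)
d=manip.get_image('top');f=d['frame'];q=proj(d,[e,e+[0,0,.073]]);print(q)
x0,y0=180,180
a=f[y0:y0+100,x0:x0+120];a=cv2.resize(a,None,fx=6,fy=6,interpolation=cv2.INTER_NEAREST)
a=(255*(a/255.)**.45).astype(np.uint8)
for v in q: cv2.circle(a,tuple(int(k) for k in (v-[x0,y0]+.5)*6),4,(0,0,255),1)
cv2.imwrite('pics/top3.png',a)
E
```

```text
[0.54197244 0.22645614 0.12493671] 2.275
[[393.09310878 214.23074332]
 [398.21563458 188.6064637 ]]
[[238.6508327  229.1162194 ]
 [230.01077022 228.33686393]]
```

View pics/scene3.png

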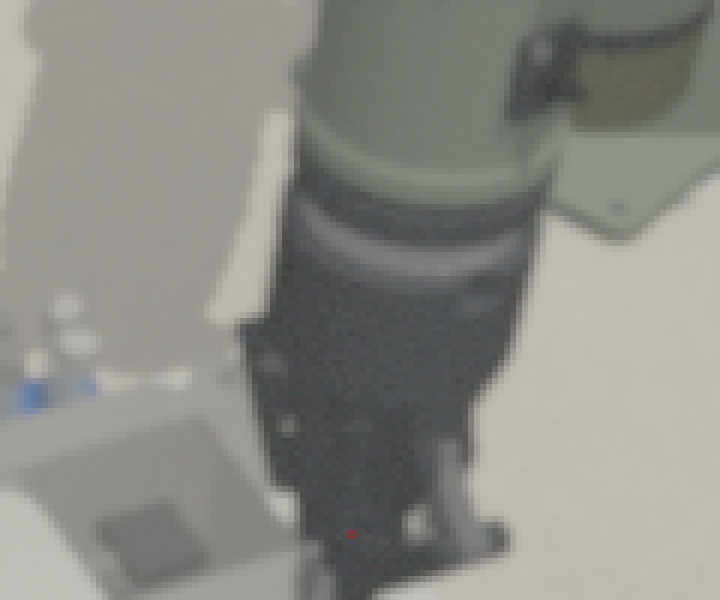

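View pics/top3.png

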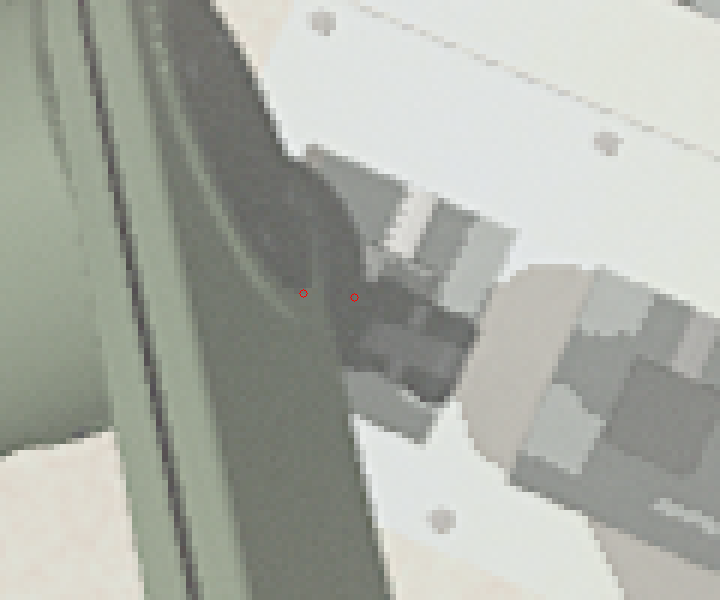

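```bash
python3 - <<'E'
from h import *
s=manip.read_state();e=s['eef_pos'];R=s['eef_rot']
f=cv2.imread('pics/scene3full.png')
x0,y0=350,140
a=f[y0:y0+90,x0:x0+100];a=cv2.resize(a,None,fx=8,fy=6.6,interpolation=cv2.INTER_NEAREST)
a=cv2.resize(f[y0:y0+85,x0:x0+100],None,fx=7,fy=7,interpolation=cv2.INTER_CUBIC)
a=(255*(a/255.)**.45).astype(np.uint8)
d=manip.get_image('scene')
# grid overlay in tool xz-plane: every 10 mm
for X in range(-60,61,20):
  for h in range(0,101,20):
    v=proj(d,[e+R[:,0]*X/1e3-R[:,2]*h/1e3])[0]
    c=tuple(int(k) for k in (v-[x0,y0]+.5)*7)
    cv2.circle(a,c,3,(0,0,255) if X==0 else (0,255,255),-1); 
    cv2.putText(a,f'{X},{h}',c,0,.35,(255,255,0),1)
cv2.imwrite('pics/scene4.png',a)
E
```

```text
(no output)
```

View pics/scene4.png

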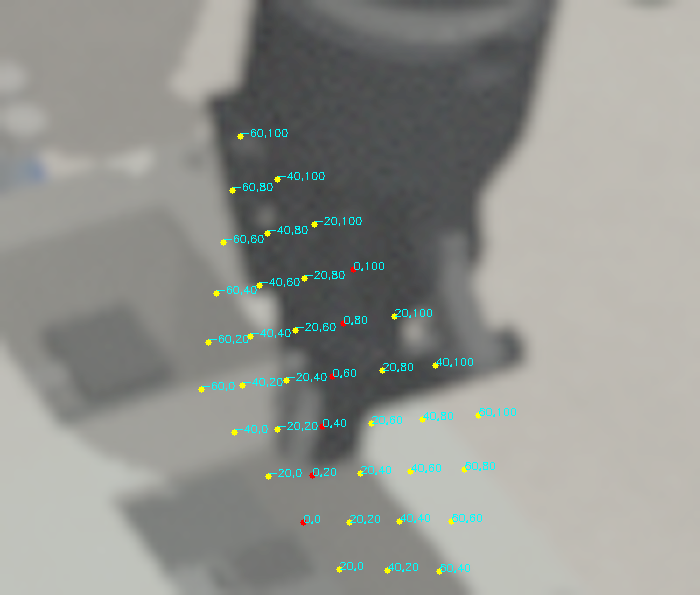

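```bash
python3 - <<'E'
from h import *
f=cv2.imread('pics/scene3full.png');g=cv2.imread('pics/scene0.png')
x0,y0=350,140
def z(f):
    a=cv2.resize(f[y0:y0+100,x0:x0+57],None,fx=6,fy=6,interpolation=cv2.INTER_NEAREST); return (255*(a/255.)**.45).astype(np.uint8)
cv2.imwrite('pics/cmp5.png',np.hstack([z(g),z(f)]))
E
```

```text
(no output)
```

View pics/cmp5.png

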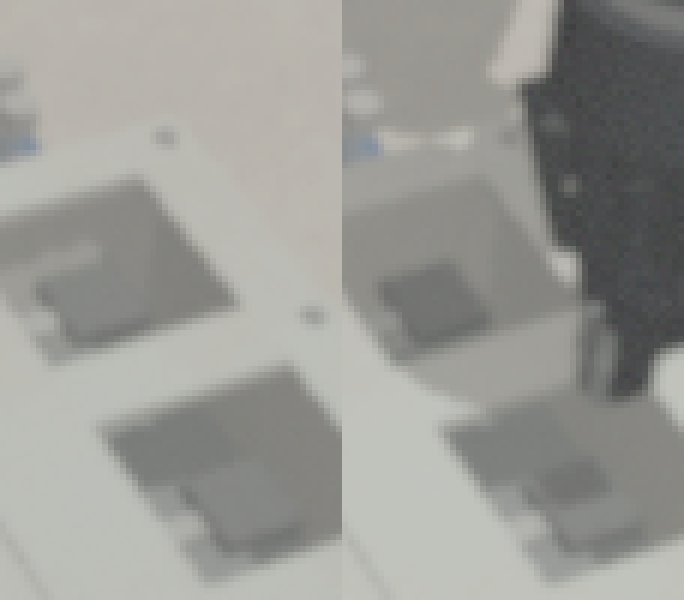

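The visible fingertip, scene px (396,207), lies about 8 px above the projected TCP (393,214), which would put it about 20 mm behind the TCP. I'll descend slowly and let the force show where contact is.

Request:
move_arm(
  series=[
    {"delta_pos":[-1,2,4],"angular":[0,0,0],"grip":1},
    {"delta_pos":[-1,2,8],"angular":[0,0,0],"grip":1},
    {"delta_pos":[-1,2,12],"angular":[0,0,0],"grip":1},
    {"delta_pos":[-1,2,16],"angular":[0,0,0],"grip":1},
    {"delta_pos":[-1,2,20],"angular":[0,0,0],"grip":1},
  ],
)

```text
t: 3.05
eef_pos: [0.5447, 0.2243, 0.1056]
eef_rot: [[0.379, 0.925, -0.0], [0.925, -0.379, 0.0], [0.0, -0.0, -1.0]]
ft_force: [-0.7, 0.7, 0.5]
opening: 0.0001
```

```bash
cat > look.py <<'E'
from h import *
import sys
def look(k):
    s=manip.read_state();p=[.5783,.1511,-.3872]
    R=s['eef_rot'];e=s['eef_pos'];pad=T(p,[[-.06,.055,.1]])[0]
    print(s['t'],e.round(4),s['ft_force'].round(2),'delta',(R.T@(pad-e)*1e3).round(1))
    d=manip.get_image('scene');f=d['frame'];print(proj(d,[e]))
    x0,y0=255,165
    a=cv2.resize(f[y0:y0+130,x0:x0+170],None,fx=4.5,fy=4.5,interpolation=cv2.INTER_CUBIC); a=(255*(a/255.)**.5).astype(np.uint8)
    cv2.imwrite(f'pics/look{k}.png',a)
look(sys.argv[1])
E
python3 look.py 1
```

```text
3.05 [0.5447 0.2243 0.1056] [-0.73  0.66  0.48] delta [-0.1 -1.2  5.6]
[[390.21299272 220.66173864]]
```

View pics/look1.png

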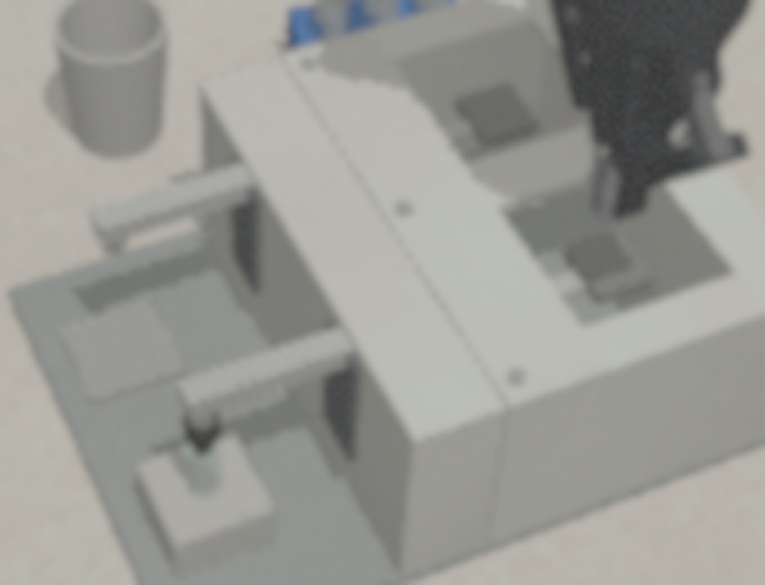

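Request:
move_arm(
  series=[
    {"delta_pos":[0,-1,2],"angular":[0,0,0],"grip":1},
    {"delta_pos":[0,-1,4],"angular":[0,0,0],"grip":1},
    {"delta_pos":[0,-1,7],"angular":[0,0,0],"grip":1},
    {"delta_pos":[0,-1,10],"angular":[0,0,0],"grip":1},
    {"delta_pos":[0,-1,12],"angular":[0,0,0],"grip":1},
  ],
)

```text
t: 3.72
eef_pos: [0.5437, 0.2246, 0.0937]
eef_rot: [[0.379, 0.925, -0.0], [0.925, -0.379, 0.0], [-0.0, -0.0, -1.0]]
ft_force: [0.3, 0.9, -0.5]
opening: 0.0001
```

```bash
python3 look.py 2
```

```text
3.725 [0.5437 0.2246 0.0937] [ 0.33  0.9  -0.5 ] delta [-0.  -0.2 -6.3]
[[389.89724992 224.27456183]]
```

View pics/look2.png

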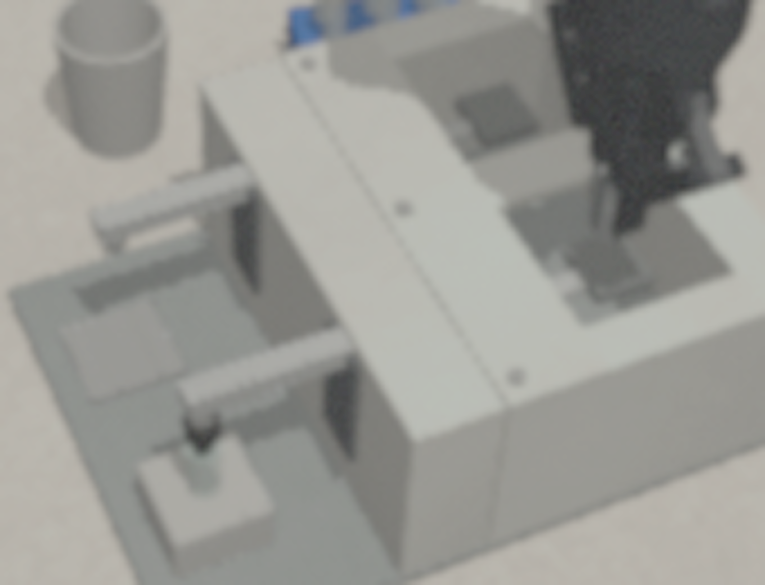

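No contact at TCP z = 0.094, so the fingertips do end short of the stated TCP, as the picture shows. Continuing in small steps.

Request:
move_arm(
  series=[
    {"delta_pos":[0,0,3],"angular":[0,0,0],"grip":1},
    {"delta_pos":[0,0,6],"angular":[0,0,0],"grip":1},
    {"delta_pos":[0,0,8],"angular":[0,0,0],"grip":1},
    {"delta_pos":[0,0,10],"angular":[0,0,0],"grip":1},
    {"delta_pos":[0,0,12],"angular":[0,0,0],"grip":1},
  ],
)

```text
t: 4.4
eef_pos: [0.5438, 0.2247, 0.0818]
eef_rot: [[0.379, 0.925, 0.0], [0.925, -0.379, 0.0], [0.0, 0.0, -1.0]]
ft_force: [0.1, 0.8, -0.2]
opening: 0.0005
```

```bash
python3 look.py 3
```

```text
4.4 [0.5438 0.2247 0.0818] [ 0.08  0.84 -0.22] delta [ -0.1  -0.3 -18.2]
[[389.14929376 227.98305692]]
```

View pics/look3.png

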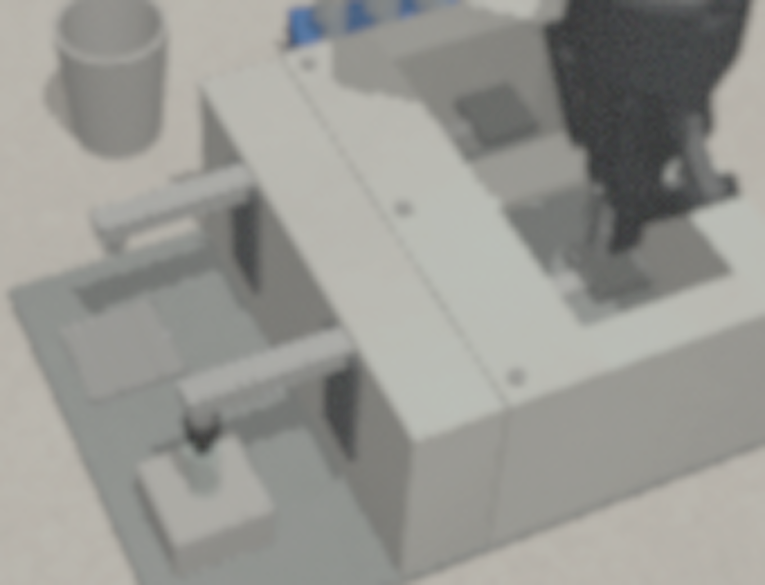

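Request:
move_arm(
  series=[
    {"delta_pos":[0,0,2],"angular":[0,0,0],"grip":1},
    {"delta_pos":[0,0,3],"angular":[0,0,0],"grip":1},
    {"delta_pos":[0,0,5],"angular":[0,0,0],"grip":1},
    {"delta_pos":[0,0,7],"angular":[0,0,0],"grip":1},
    {"delta_pos":[0,0,8],"angular":[0,0,0],"grip":1},
  ],
)

```text
t: 5.08
eef_pos: [0.5437, 0.2246, 0.0737]
eef_rot: [[0.379, 0.925, -0.0], [0.925, -0.379, 0.0], [-0.0, -0.0, -1.0]]
ft_force: [1.1, -0.2, 1.2]
opening: 0.0001
```

```bash
python3 look.py 4
```

```text
5.075 [0.5437 0.2246 0.0737] [ 1.15 -0.23  1.2 ] delta [ -0.   -0.2 -26.3]
[[388.6868409  230.42068873]]
```

View pics/look4.png

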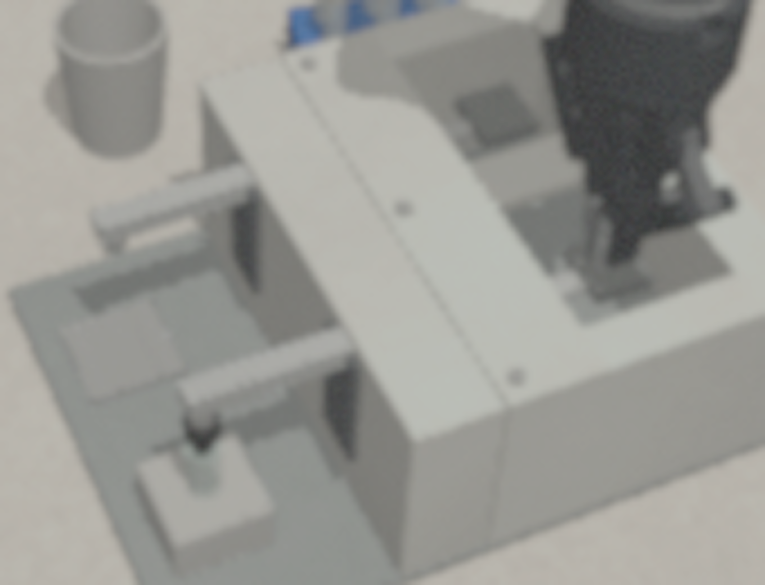

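Request:
move_arm(
  series=[
    {"delta_pos":[0,0,1],"angular":[0,0,0],"grip":1},
    {"delta_pos":[0,0,2],"angular":[0,0,0],"grip":1},
    {"delta_pos":[0,0,3],"angular":[0,0,0],"grip":1},
    {"delta_pos":[0,0,4],"angular":[0,0,0],"grip":1},
    {"delta_pos":[0,0,6],"angular":[0,0,0],"grip":1},
  ],
)

```text
t: 5.75
eef_pos: [0.5436, 0.2248, 0.0681]
eef_rot: [[0.379, 0.925, -0.0], [0.925, -0.379, 0.0], [0.0, -0.0, -1.0]]
ft_force: [-1.9, -0.6, 2.9]
opening: -0.0001
```

```bash
python3 look.py 5
```

```text
5.75 [0.5436 0.2248 0.0681] [-1.91 -0.58  2.87] delta [ -0.1  -0.  -31.9]
[[388.43288839 232.1232133 ]]
```

View pics/look5.png

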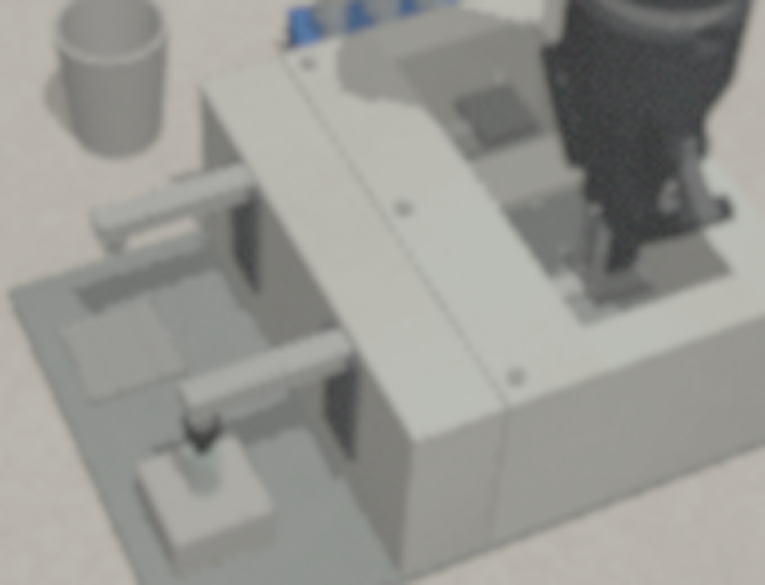

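Contact at about 3 N. The press has started.

Request:
move_arm(
  series=[
    {"delta_pos":[0,0,2],"angular":[0,0,0],"grip":1},
    {"delta_pos":[0,0,4],"angular":[0,0,0],"grip":1},
    {"delta_pos":[0,0,6],"angular":[0,0,0],"grip":1},
    {"delta_pos":[0,0,8],"angular":[0,0,0],"grip":1},
    {"delta_pos":[0,0,10],"angular":[0,0,0],"grip":1},
  ],
)

```text
t: 6.42
eef_pos: [0.5434, 0.2249, 0.0585]
eef_rot: [[0.379, 0.925, -0.0], [0.925, -0.379, 0.0], [0.0, -0.0, -1.0]]
ft_force: [-3.3, 0.8, 7.9]
opening: -0.0
```

```bash
python3 look.py 6
```

```text
6.425 [0.5434 0.2249 0.0585] [-3.33  0.85  7.91] delta [ -0.1   0.2 -41.5]
[[387.95564169 234.97960056]]
```

View pics/look6.png

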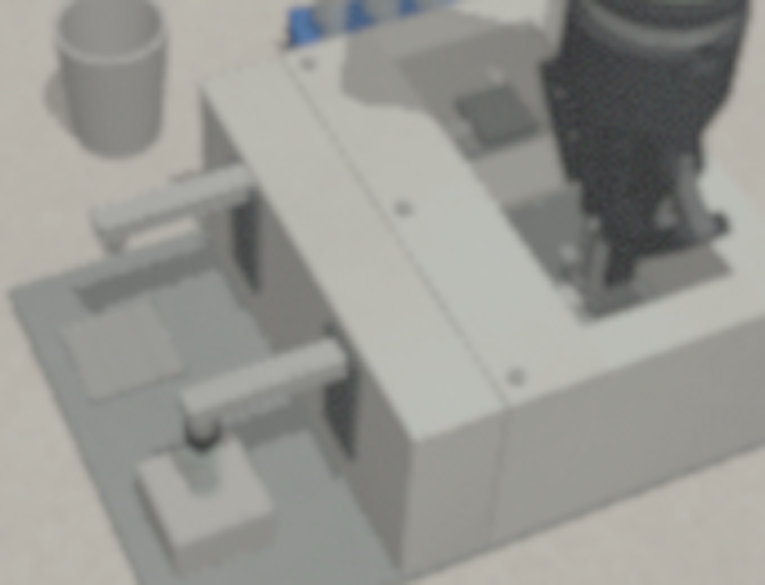

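The left ram is coming down onto the stopper at (200,430). Continuing towards the stop.

Request:
move_arm(
  series=[
    {"delta_pos":[0,0,1],"angular":[0,0,0],"grip":1},
    {"delta_pos":[0,0,3],"angular":[0,0,0],"grip":1},
    {"delta_pos":[0,0,4],"angular":[0,0,0],"grip":1},
    {"delta_pos":[0,0,5],"angular":[0,0,0],"grip":1},
    {"delta_pos":[0,0,6],"angular":[0,0,0],"grip":1},
  ],
)

```text
t: 7.1
eef_pos: [0.5437, 0.2248, 0.0528]
eef_rot: [[0.379, 0.925, 0.0], [0.925, -0.379, 0.0], [0.0, 0.0, -1.0]]
ft_force: [-3.5, -0.4, 8.6]
opening: 0.0003
```

Request:
move_arm(
  series=[
    {"delta_pos":[0,0,0.5],"angular":[0,0,0],"grip":1},
    {"delta_pos":[0,0,1],"angular":[0,0,0],"grip":1},
    {"delta_pos":[0,0,1.5],"angular":[0,0,0],"grip":1},
    {"delta_pos":[0,0,2],"angular":[0,0,0],"grip":1},
    {"delta_pos":[0,0,2],"angular":[0,0,0],"grip":1},
  ],
)

```text
t: 7.72
eef_pos: [0.5438, 0.2248, 0.0508]
eef_rot: [[0.379, 0.925, 0.001], [0.925, -0.379, 0.0], [0.001, 0.001, -1.0]]
ft_force: [-3.2, 0.3, 8.7]
opening: -0.0
```

```bash
python3 look.py 7
```

```text
7.725 [0.5438 0.2248 0.0508] [-3.17  0.33  8.71] delta [ -0.2  -0.3 -49.2]
[[387.33717436 237.31455449]]
```

View pics/look7.png

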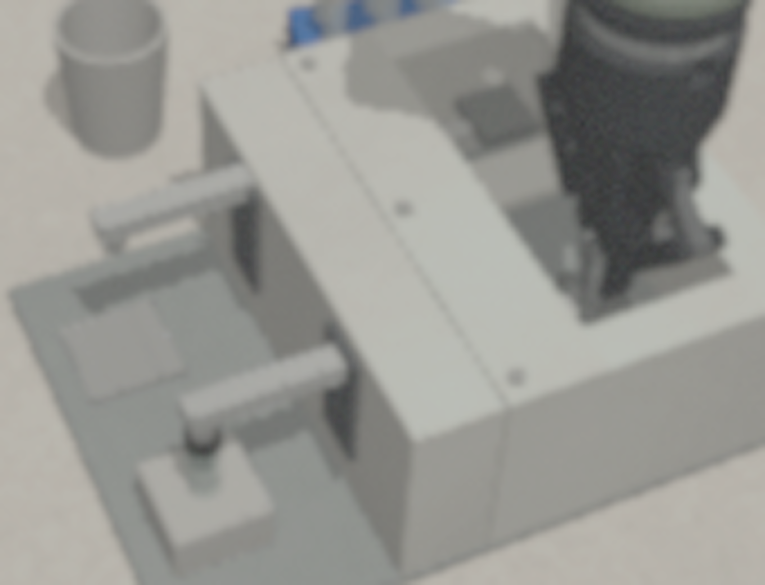

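Request:
move_arm(
  series=[
    {"delta_pos":[0,0,0.5],"angular":[0,0,0],"grip":1},
    {"delta_pos":[0,0,1],"angular":[0,0,0],"grip":1},
    {"delta_pos":[0,0,1.5],"angular":[0,0,0],"grip":1},
    {"delta_pos":[0,0,2],"angular":[0,0,0],"grip":1},
    {"delta_pos":[0,0,2],"angular":[0,0,0],"grip":1},
  ],
)

```text
t: 8.4
eef_pos: [0.544, 0.2248, 0.0499]
eef_rot: [[0.379, 0.925, 0.001], [0.925, -0.379, 0.001], [0.001, 0.001, -1.0]]
ft_force: [-5.3, -0.3, 13.6]
opening: 0.0003
```

```bash
python3 look.py 8; python3 - <<'E'
from h import *
d=manip.get_image('top')['frame'];cv2.imwrite('pics/top8f.png',d)
a=cv2.resize(d[110:290,180:380],None,fx=3.3,fy=3.3,interpolation=cv2.INTER_CUBIC); cv2.imwrite('pics/top8.png',(255*(a/255.)**.5).astype(np.uint8))
E
```

```text
8.4 [0.544  0.2248 0.0499] [-5.3  -0.33 13.6 ] delta [ -0.2  -0.4 -50.1]
[[387.24294197 237.64007698]]
```

View pics/look8.png

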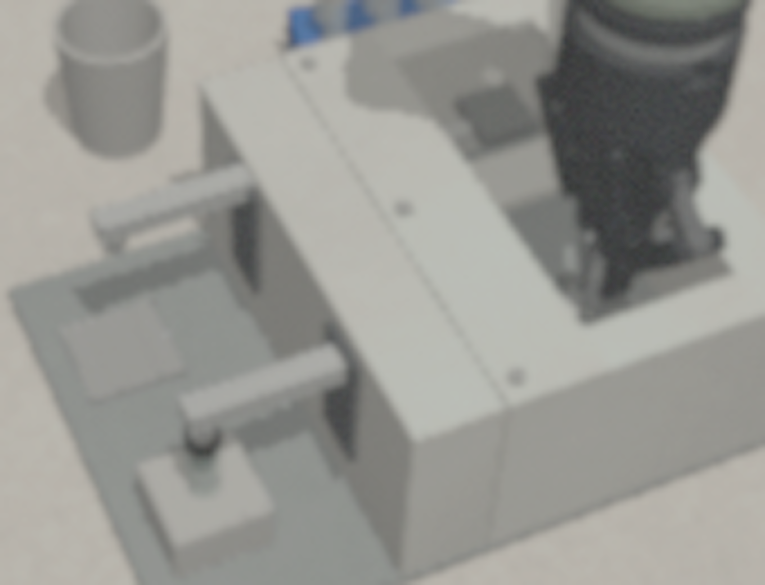

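View pics/top8.png

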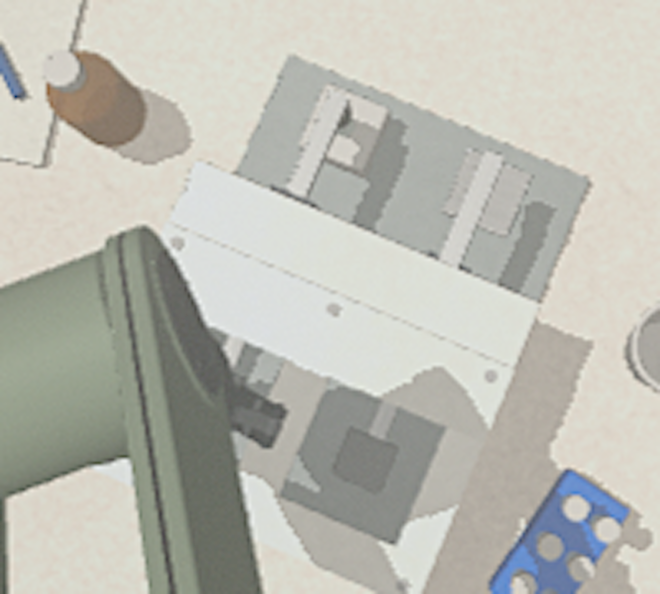

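```bash
python3 - <<'E'
from h import *
s=manip.read_state();e=s['eef_pos'];R=s['eef_rot'];print(s['t'],e,s['ft_force'])
ds=manip.get_image('scene');dt=manip.get_image('top')
def f(v,y=None):
    X,Y,h=v/1e3
    a=proj(ds,[e+R@[X,Y,-h]])[0]-[415,217.9]
    b=proj(dt,[e+R@[-X,Y,-h]])[0]-np.array([262.5,239])
    return np.r_[a,b]
r=least_squares(f,[50,0,80.]);print(r.x,r.fun)
E
```

```text
8.5 [0.54398463 0.22477748 0.04990877] [-4.57500912 -0.55963226 13.53928708]
[ 62.00420393  -0.88403905 128.10403461] [-1.76682731 -0.57834725  0.75041015  1.77291058]
```

The knuckles sit at about z = 0.18, well clear of the guard. The force stepped from 8.7 to 13.6 N, so the stop is reached. I'll press 1 mm more and hold for over two seconds.

Request:
move_arm(
  series=[
    {"delta_pos":[0,0,0.5],"angular":[0,0,0],"grip":1},
    {"delta_pos":[0,0,1],"angular":[0,0,0],"grip":1},
    {"delta_pos":[0,0,1],"angular":[0,0,0],"grip":1},
    {"delta_pos":[0,0,1],"angular":[0,0,0],"grip":1},
    {"delta_pos":[0,0,1],"angular":[0,0,0],"grip":1},
  ],
)

```text
t: 9.22
eef_pos: [0.5441, 0.2248, 0.0496]
eef_rot: [[0.379, 0.925, 0.002], [0.925, -0.379, 0.001], [0.001, 0.001, -1.0]]
ft_force: [-5.6, -2.1, 18.5]
opening: -0.0003
```

Request:
move_arm(
  series=[
    {"delta_pos":[0,0,0],"angular":[0,0,0],"grip":1},
    {"delta_pos":[0,0,0],"angular":[0,0,0],"grip":1},
    {"delta_pos":[0,0,0],"angular":[0,0,0],"grip":1},
    {"delta_pos":[0,0,0],"angular":[0,0,0],"grip":1},
    {"delta_pos":[0,0,0],"angular":[0,0,0],"grip":1},
  ],
)

```text
t: 9.85
eef_pos: [0.5441, 0.2248, 0.0497]
eef_rot: [[0.379, 0.925, 0.002], [0.925, -0.379, 0.001], [0.001, 0.001, -1.0]]
ft_force: [-6.9, -2.2, 17.4]
opening: -0.0002
```

Request:
move_arm(
  series=[
    {"delta_pos":[0,0,0],"angular":[0,0,0],"grip":1},
    {"delta_pos":[0,0,0],"angular":[0,0,0],"grip":1},
    {"delta_pos":[0,0,0],"angular":[0,0,0],"grip":1},
    {"delta_pos":[0,0,0],"angular":[0,0,0],"grip":1},
    {"delta_pos":[0,0,0],"angular":[0,0,0],"grip":1},
  ],
)

```text
t: 10.48
eef_pos: [0.5441, 0.2248, 0.0497]
eef_rot: [[0.379, 0.925, 0.002], [0.925, -0.379, 0.001], [0.001, 0.001, -1.0]]
ft_force: [-5.6, -2.1, 19.0]
opening: 0.0
```

```bash
python3 look.py 9
```

```text
10.475 [0.5441 0.2248 0.0497] [-5.58 -2.1  19.05] delta [ -0.2  -0.4 -50.3]
[[387.2190419  237.72370944]]
```

View pics/look9.png

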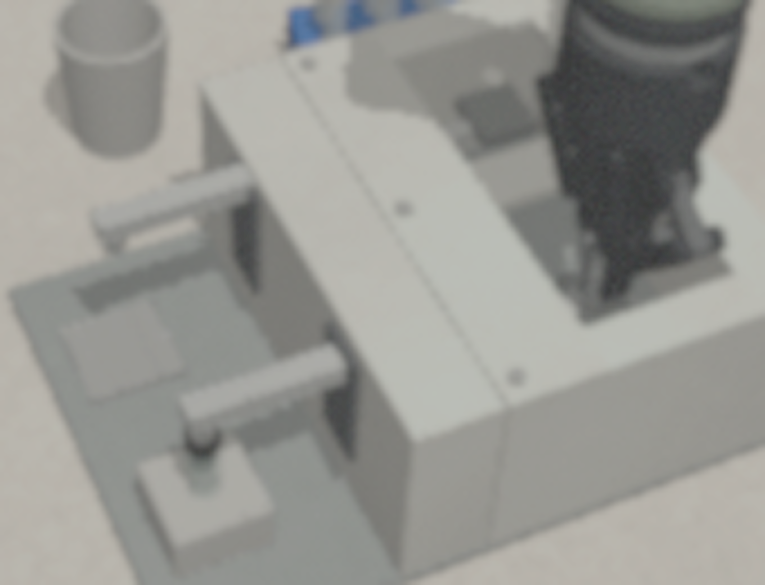

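Firm at the stop: z is steady at 0.0497, with 19 N. It has been held since about t = 8.3, so I'll release slowly and withdraw.

Request:
move_arm(
  series=[
    {"delta_pos":[0,0,-3],"angular":[0,0,0],"grip":1},
    {"delta_pos":[0,0,-8],"angular":[0,0,0],"grip":1},
    {"delta_pos":[0,0,-14],"angular":[0,0,0],"grip":1},
    {"delta_pos":[0,0,-20],"angular":[0,0,0],"grip":1},
    {"delta_pos":[0,0,-26],"angular":[0,0,0],"grip":1},
  ],
)

```text
t: 11.15
eef_pos: [0.5442, 0.2245, 0.073]
eef_rot: [[0.379, 0.925, 0.001], [0.925, -0.379, -0.0], [0.0, 0.001, -1.0]]
ft_force: [-0.1, 0.5, 0.2]
opening: 0.0001
```

Request:
move_arm(
  series=[
    {"delta_pos":[0,0,-10],"angular":[0,0,0],"grip":1},
    {"delta_pos":[0,0,-25],"angular":[0,0,0],"grip":1},
    {"delta_pos":[0,0,-45],"angular":[0,0,0],"grip":1},
    {"delta_pos":[0,0,-70],"angular":[0,0,0],"grip":1},
    {"delta_pos":[0,0,-95],"angular":[0,0,0],"grip":1},
  ],
)

```text
t: 11.78
eef_pos: [0.544, 0.2246, 0.1696]
eef_rot: [[0.379, 0.925, 0.001], [0.925, -0.379, 0.0], [0.001, 0.001, -1.0]]
ft_force: [0.2, -0.0, 0.5]
opening: 0.0002
```

Request:
move_arm(
  series=[
    {"delta_pos":[0,-20,-20],"angular":[0,0,0],"grip":1},
    {"delta_pos":[0,-50,-30],"angular":[0,0,0],"grip":1},
    {"delta_pos":[0,-80,-30],"angular":[0,0,0],"grip":1},
    {"delta_pos":[0,-110,-30],"angular":[0,0,0],"grip":1},
    {"delta_pos":[0,-120,-30],"angular":[0,0,0],"grip":1},
  ],
)

```text
t: 12.4
eef_pos: [0.4305, 0.2706, 0.1985]
eef_rot: [[0.377, 0.926, -0.0], [0.926, -0.377, 0.0], [0.0, -0.0, -1.0]]
ft_force: [-0.6, -0.9, -0.0]
opening: 0.0003
```

```bash
python3 look.py 10; python3 - <<'E'
from h import *
d=manip.get_image('top')['frame']
a=cv2.resize(d[110:290,180:410],None,fx=3.3,fy=3.3,interpolation=cv2.INTER_CUBIC); cv2.imwrite('pics/top10.png',(255*(a/255.)**.5).astype(np.uint8))
E
```

```text
12.4 [0.4305 0.2706 0.1985] [-0.64 -0.87 -0.04] delta [1.00e-01 1.22e+02 9.85e+01]
[[449.32703453 171.21044265]]
```

View pics/look10.png

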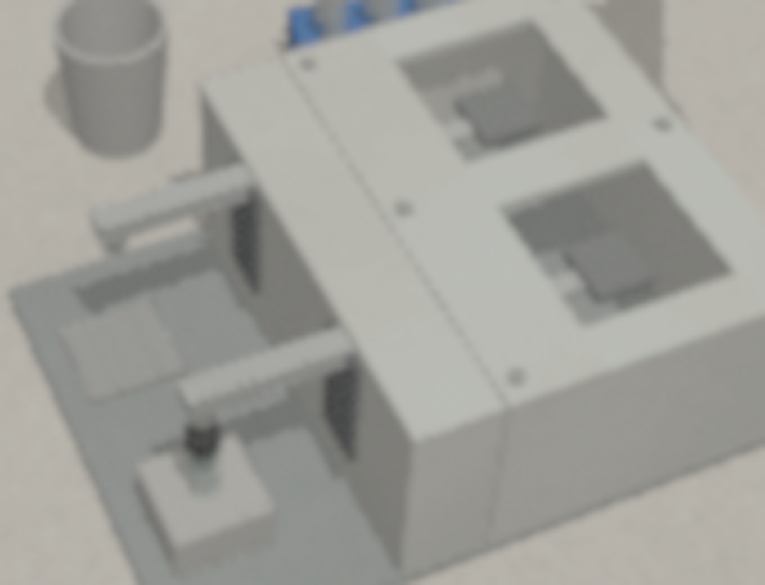

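View pics/top10.png

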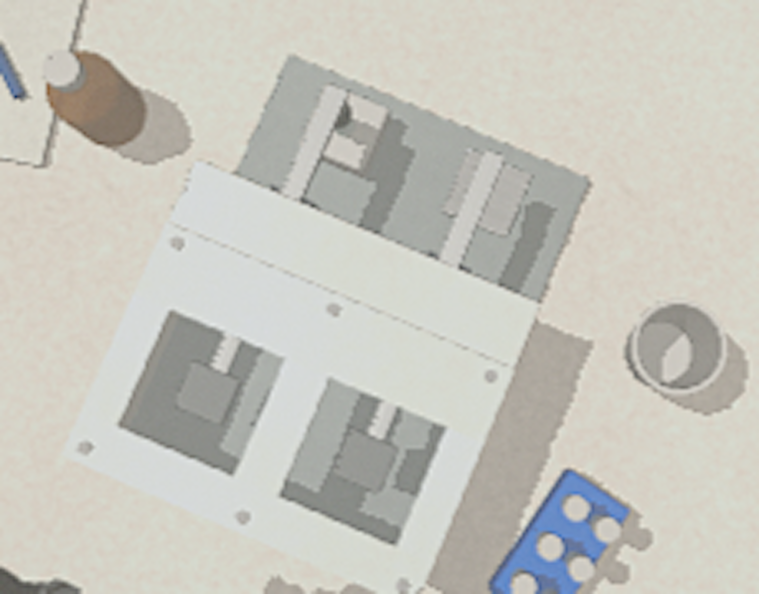

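The lever and ram are back up, the stopper is seated on the rim, at (203,440), and the neighbouring objects haven't moved. I'll let the arm settle and hand in.

Request:
move_arm(
  series=[
    {"delta_pos":[0,0,0],"angular":[0,0,0],"grip":1},
    {"delta_pos":[0,0,0],"angular":[0,0,0],"grip":1},
    {"delta_pos":[0,0,0],"angular":[0,0,0],"grip":1},
    {"delta_pos":[0,0,0],"angular":[0,0,0],"grip":1},
    {"delta_pos":[0,0,0],"angular":[0,0,0],"grip":1},
  ],
)

```text
t: 13.12
eef_pos: [0.4328, 0.2701, 0.1978]
eef_rot: [[0.379, 0.925, -0.0], [0.925, -0.379, -0.0], [-0.0, -0.0, -1.0]]
ft_force: [-0.4, -0.1, 0.5]
opening: 0.0
```

```bash
python3 -c "
from plant import manip
s=manip.read_state();print(s['t'],s['eef_pos'],s['ft_force']);print(manip.job_done())"
```

```text
13.125 [0.432817   0.27006061 0.19784338] [-0.39824959 -0.10616568  0.4752176 ]
the job is handed in; nothing more can be done
None
```

I pressed the left lever, the one with the tube under its ram, down to its stop through its window with the gripper shut. I held it there for a little over 2 s at 14–19 N, let it come back up and drew the hand out. I handed the job in at t = 13.1 s, and no verdict was reported.

**Last checks:**
- **Press:** in the pictures, the left lever and ram are back up and the stopper sits on the tube's rim. I judged the stopper by eye and did not measure its depth.
- **Other objects:** the right lever looks unmoved, and the bottle, beaker and rack stand where they were.
- **Robot:** the wrist force is about zero, with the hand clear of the press.
- **Guard frame:** I saw no sign of touching it. The finger knuckles, the parts that spread wider than the window, came out at about 0.18 m high, against 0.115 m for the guard.

**One disagreement:** the fingertips met the pad with the TCP reading about 28 mm below the pad's 100 mm height, so the shut fingers end short of the stated TCP. I found contact and the stop by force and pictures instead. The 22 mm travel from contact to stop matched the description.

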